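Hold the index plunger out of the bead dividing plate

TASK

Unlock the bead-dividing fixture: slide the block-shaped grip of its forked lock slide away from the dividing plate, all the way to its end stop. Then take the round knob of the index plunger, pull it straight up against its spring as far as it goes, and finish while still holding it there, so that the pin stays clear of its hole and the plate could be turned. Leave the wood block, the screwdriver and the jar lying round the fixture where they are.

Things in the scene. Friction and masses are not known exactly. Their poses are not given: they have to be found in the camera images.
- fixture: the fixture, bolted down: grey base 150 x 310 x 20 mm with a round steel dividing plate (136 mm wide, top 45 mm up; small chuck and bead on it, top 93 mm) and a grey bracket 46 mm wide overhanging its rim. Origin: on the table under the plunger's axis; z up; y level, along the bracket away from the plate (plate centre y = -55 mm, bracket to y = 160 mm, slideway top 95.5 mm up). Yaw within 0.55 rad
- lock_grip (a point): point in the grip of the lock slide: an upright black block 24 mm (fixture x) by 16 mm (fixture y), from 95 to 130 mm above the table; this point is on its centre line, 115 mm above the table, 15 mm under its top. With the slide at 0 it is 90 mm from the plunger's axis. It moves along the fixture's +y
- lock (a joint): travel of the lock slide in m: 0 fully locked, 0.045 at its end stop (unlocked). It starts between 0 and 0.012, slides along the fixture's +y with about 2 N of friction and stays where it is left. Its fork sits over a collar on the plunger and really blocks it until the slide has gone more than about 0.026
- plunger_knob (a point): centre of the plunger's knob: an upright black ribbed cylinder 26 mm across and 34 mm high; with the pin seated this centre is 117 mm above the table and the knob reaches from 100 to 134 mm. It moves straight up with the plunger; nothing stands beside it
- plunger (a joint): lift of the plunger in m: 0 with the pin 8 mm deep in its hole in the dividing plate, 0.018 at its upper stop. The spring pulls it down with 4 N at 0 and 9.4 N at the stop, and draws it back when let go
- blank: loose dark wood block, 30 x 65 x 24 mm, beside the fixture on its -x side; origin at the centre of its underside. Leave alone
- screwdriver: loose screwdriver lying on the fixture's +x side, about along the fixture's y; origin at the underside. Leave alone
- small_jar: loose clear jar of beads with a metal lid, 62 mm across and 85 mm high, on the fixture's +x side near the dividing plate; origin at the centre of its underside. Leave alone

How it is judged:
By the outcome, as a careful person would: the job done as asked, in the order asked, and still so for the second after the job is handed in, while the arm keeps its last pose, push and grip.
It also fails if it takes over 42 s, if anything falls off the work surface, if the arm or the gripper's body presses on something with over 40 N, if the wrist force passes 120 N, or if a joint passes its speed limit or range.

ROBOT

A 6-joint arm with a two-finger parallel gripper is mounted at the origin on the work surface. World frame = base frame: x ahead of the robot, y to its left, z up, the work surface at z = 0. Lengths are in m, angles in degrees, forces in N, time in s.
With the tool pointing down it reaches from about 0.4 to 0.825 m from the base axis. Payload 7 kg.
Tool frame: the origin (TCP) lies on the centre line of the jaws, within the pads' length; the fingertips stand 14 mm ahead of it and the grasp point (between the pads) lies 5 mm behind it; z points along the fingers, y is the line along which they close (so a half turn about z gives the same grasp; the last joint's range is limited). The gripper opens to 88 mm and grips with 3 to 60 N. Pads are 19 mm wide; open, the fingers measure 130 mm over their backs; the gripper's body (78 mm by 193 mm) begins 47 mm behind the grasp point.
Start: joints at [92.309, 20.546, 0.682, 0, -70.136, -16.507], TCP at [0.166, 0.654, 0.241] pointing down, gripper open.
Joint ranges: [-176.03, 176.03], [-82.01, 121.73], [-58.28, 71.71], [-173.87, 95.51], [-174.79, -0.11], [-173.66, 173.66]. Speed limits (degrees/s): [136.94, 136.94, 172.46, 180, 180, 180].

INTERFACE

Orientations are given as [roll, pitch, yaw] about the fixed x, y, z axes, in that order (R = Rz(yaw) Ry(pitch) Rx(roll)).
In Python, from plant import r gives the robot as it stands.
- The arm moves only by the tool send_rows, never from a script. Its argument "steps" is a list of rows, each an object with "dp": the shift along the tool's x, y, z in mm, a list of three; "roll": the turn about the tool's z in rad; "jaw": the opening in per cent of the stroke, from 0 (shut) to 100 (fully open). In form: [{"dp": [tx, ty, tz], "roll": roll, "jaw": jaw}, ...]. A call has 1 to 5 rows; each row is the pose to reach, as a shift and turn from the pose commanded when the call began, along the tool's axes at that moment; what a row does not reach only later rows make up. A row lasts 1/8 s, in which the tool goes at most 62.5 mm and 10.7 degrees, less where a joint would pass 70% of its speed; a pose out of reach is approached as far as the arm can. A call with a gripper value outside its range is refused whole. The fingers move at their own pace and stop on an object; "newtons" is the grip in N (left out, the last holds). Time passes only in rows, so rows that repeat a pose let the fingers close. It gives the time, the measured TCP pose, the force, the opening and the grip force at its end, in the units of the state.
- r.get_state(): the state, without advancing time (a new reading comes with each control period).
- r.capture(name): name is "side" or "top" or "wrist"; returns a dict with "image" (400x640x3 uint8, blue, green, red), "K" (3x3 intrinsics, pixels), "rvec" (rotation vector, rad) and "tvec" (3), from world to camera coordinates, as OpenCV has them. Camera axes: x right, y down, z forward; pixel columns grow to the right and rows downward; lengths in m; the calibration is good to about 2 mm. A picture is of the moment at which its call begins. There is no depth.
- r.close_job(): hands the job in; it is judged then, once.
The state is a dict: "time_s": time; "joints": joint angles; "qd": joint speeds; "joint_torque": joint torques, N m; "tcp_pos": TCP position; "eef_rot": TCP orientation; "contact_force": force on the tool from outside, world axes, zero at the start; "moment": the same for the moment, N m; "gripper_width": finger opening in m; "gripper_force": force on a finger pad.
Only numpy, scipy, OpenCV 4.12 (cv2) and the standard library are available. Lean on these libraries where they do the work, as an engineer would, in place of code of your own. Each camera call takes 0.05 s, during which the arm holds its last target. There are 200 camera calls.

## Working session

There is one attempt and no reset: what is moved stays moved. The work goes in short steps, Python scripts to look and compute and a tool call to move; the robot and the scene stay as the last step left them, time stands still between calls to the robot, and variables do not carry over. Pictures are saved under pics/ and viewed, at most 10 in all, crops included, and the job is handed in when it is done.

Besides the shell and the picture viewer there is one more tool, called after ">>>" in YAML: its name, and indented under it one key for each argument. send_rows: Moves the arm, as the interface text tells. Its arguments: {"type":"object","properties":{"steps":{"type":"array","items":{"type":"object","properties":{"dp":{"type":"array","items":{"type":"number"}},"roll":{"type":"number"},"jaw":{"type":"number"}}}},"newtons":{"type":"number"}},"required":["steps"]}

```bash
mkdir -p pics; cat > h.py <<'E'
import numpy as np, cv2, pickle
from plant import r
def cap(n,tag):
    c=r.capture(n); cv2.imwrite(f'pics/{tag}.png',c['image']); pickle.dump(c,open(f'pics/{tag}.pkl','wb')); return c
def ray(c,uv):
    R=cv2.Rodrigues(np.array(c['rvec'],float))[0]; t=np.array(c['tvec'],float).ravel()
    d=R.T@np.linalg.inv(np.array(c['K']))@np.array([uv[0],uv[1],1.]); return -R.T@t,d
def onz(c,uv,z):
    o,d=ray(c,uv); return o+d*(z-o[2])/d[2]
def proj(c,p):
    return cv2.projectPoints(np.array(p,float).reshape(-1,1,3),np.array(c['rvec'],float),np.array(c['tvec'],float),np.array(c['K'],float),None)[0].reshape(-1,2)
def tri(c1,u1,c2,u2):
    o,d=ray(c1,u1);p,e=ray(c2,u2)
    s=np.linalg.lstsq(np.c_[d,-e],p-o,rcond=None)[0]
    a,b=o+s[0]*d,p+s[1]*e; return (a+b)/2,np.linalg.norm(a-b)
E
python3 - <<'E'
from h import *
for n in('top','side'):
    c=cap(n,n+'0'); print(n,ray(c,(320,200)))
s=r.get_state(); print(s['tcp_pos'],s['eef_rot'],s['time_s'],s['gripper_width'])
E
```

```text
top (array([ 0.46060952, -0.03541818,  0.74992218]), array([ 0.20641301,  0.01133129, -0.97848427]))
side (array([0.24759248, 0.44796695, 0.61641911]), array([ 0.41626687, -0.61222118, -0.67239989]))
[0.16548752 0.65396024 0.23971667] [ 1.79914711e+02 -8.18519086e-03 -1.42050325e+01] 0.1 0.0877470038260835
```

View pics/top0.png

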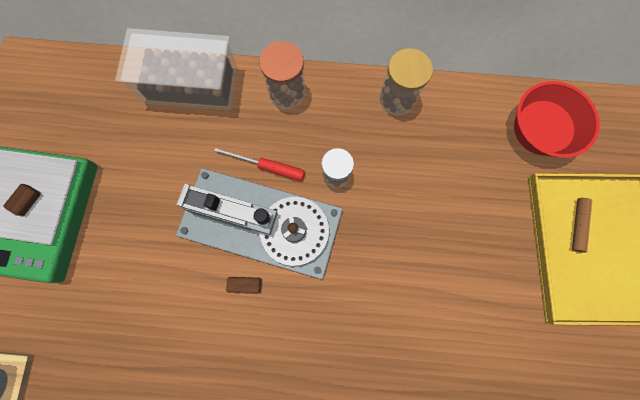

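View pics/side0.png

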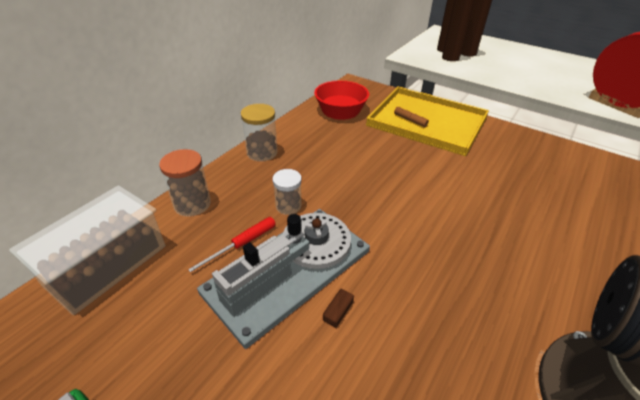

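The top view shows the knob near (262,216), the grip near (211,202) and the plate centre near (294,231). In the side view the knob is near (294,225) and the grip near (251,254). Next I measure them with masks.

```bash
python3 - <<'E'
from h import *
C={n:pickle.load(open(f'pics/{n}0.pkl','rb')) for n in('top','side')}
G={('top','knob'):(262,216),('top','grip'):(211,202),('side','knob'):(294,225),('side','grip'):(251,254)}
cen={}
for (n,k),(u,v) in G.items():
    m=(C[n]['image'].max(2)<50).astype(np.uint8)
    N,L,S,ce=cv2.connectedComponentsWithStats(m)
    i=min((i for i in range(1,N) if S[i,4]>30),key=lambda i:np.hypot(*(ce[i]-(u,v))))
    cen[n,k]=ce[i]; print(n,k,ce[i],S[i])
P={}
for k in('knob','grip'):
    P[k],g=tri(C['top'],cen['top',k],C['side'],cen['side',k]); print(k,P[k],'gap',g, 'z.117 top',onz(C['top'],cen['top',k],.12),'side',onz(C['side'],cen['side',k],.117))
d=P['grip']-P['knob']; print('dist',np.hypot(*d[:2]),'ydir deg',np.degrees(np.arctan2(d[1],d[0])))
# base quad
im=C['top']['image']; 
for p in [(205,170),(342,208),(323,278),(177,237)]: print(p,onz(C['top'],p,.02))
print('plate ctr',onz(C['top'],(294,231),.045))
cv2.imwrite('pics/crop.png',np.vstack([cv2.resize(C['top']['image'][160:290,165:355],(760,520//1*300//520),interpolation=2) if 0 else cv2.resize(C['top']['image'][165:245,170:350],(675,300),interpolation=2),cv2.resize(C['side']['image'][205:325,190:460][:120],(675,300),interpolation=2)]))
E
```

```text
top knob [265.10638298 219.44680851] [258 212  12  12  47]
top grip [214.24137931 203.25287356] [206 195  14  16  87]
side knob [293.91735537 224.44214876] [288 214  13  22 242]
side grip [250.70781893 253.72016461] [243 243  16  23 243]
knob [0.5558876  0.06846576 0.11198211] gap 0.009245377621190197 z.117 top [0.55059976 0.06493589 0.12      ] side [0.55735166 0.07365307 0.117     ]
grip [0.57637277 0.16300216 0.10875305] gap 0.005836441876632783 z.117 top [0.57179162 0.15794332 0.12      ] side [0.57398238 0.16849109 0.117     ]
dist 0.09673040860206311 ydir deg 77.77355591611018
(205, 170) [0.65819309 0.21832023 0.02      ]
(342, 208) [ 0.60169959 -0.07330501  0.02      ]
(323, 278) [ 0.45900912 -0.04588865  0.02      ]
(177, 237) [0.51462518 0.25285713 0.02      ]
plate ctr [0.54344186 0.0181311  0.045     ]
```

View pics/crop.png

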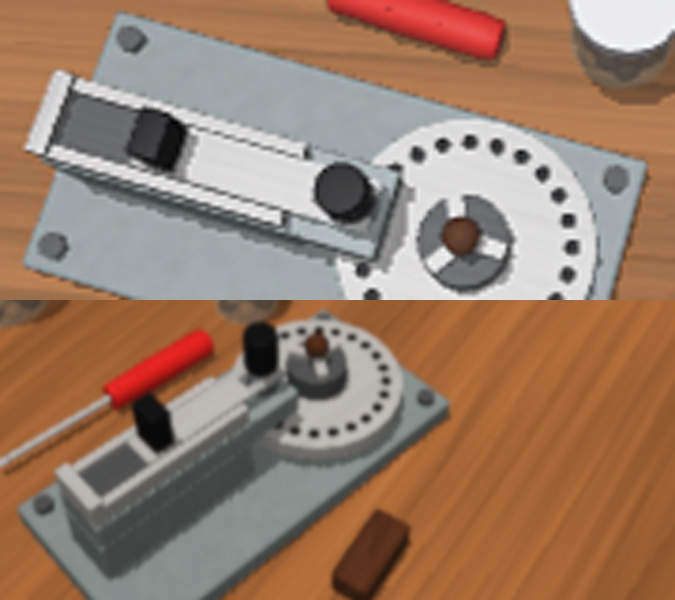

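The crop shows the knob's top face centred at about (261.5,215) in the top view. The grip's top face is near (210,201), with its plate-side face showing on the right. The base edges give a fixture yaw of about -11°. I'll refine this with better masks and the known heights.

```bash
python3 - <<'E'
from h import *
C={n:pickle.load(open(f'pics/{n}0.pkl','rb')) for n in('top','side')}
t,s=C['top'],C['side']
print('knob top',onz(t,(261.3,214.8),.134),'side mid',onz(s,(294.3,224.6),.117),tri(t,(261.5,215.3),s,(294.3,224.6)))
print('grip top',onz(t,(209.5,200.5),.130),'side',onz(s,(251,254),.113), tri(t,(211,202),s,(251,254)))
im=t['image']; hsv=cv2.cvtColor(im,cv2.COLOR_BGR2HSV)
w=r.capture('wrist'); print('wristcam',ray(w,(320,200)))
st=r.get_state(); print(st['tcp_pos'],st['eef_rot'],st['contact_force'],st['joints'])
# tool axes in world
from scipy.spatial.transform import Rotation as Ro
R=Ro.from_euler('xyz',st['eef_rot'],degrees=True).as_matrix(); print(R.round(3))
for q in [(.562,.065,.27),(.578,.156,.27)]: print((R.T@(np.array(q)-st['tcp_pos'])*1000).round(1))
E
```

```text
knob top [0.55607022 0.07016313 0.134     ] side mid [0.55655838 0.07356363 0.117     ] (array([0.55772834, 0.07267575, 0.1156817 ]), np.float64(0.0007071572799864463))
grip top [0.5741846  0.16382197 0.13      ] side [0.57579369 0.16641482 0.113     ] (array([0.57518431, 0.16639279, 0.11320027]), np.float64(0.000927046836547257))
wristcam (array([0.23218325, 0.6366943 , 0.38362839]), array([-0.24768403,  0.07862251, -0.96580023]))
[0.16549991 0.65406384 0.23986039] [ 1.79931820e+02 -6.22028859e-03 -1.42040315e+01] [-0.22298783 -0.13348195  0.27804138] [ 9.23088057e+01  2.05812759e+01  6.47548258e-01 -1.42639550e-02
 -7.01334088e+01 -1.65079858e+01]
[[ 0.969 -0.245 -0.   ]
 [-0.245 -0.969 -0.001]
 [ 0.     0.001 -1.   ]]
[528.9 473.8 -29.5]
[522.1 381.7 -29.6]
```

Both methods agree: knob (0.557, 0.072), grip (0.575, 0.165), about 95 mm apart, fixture yaw about -11°, lock about 5 mm. I'll move over the grip.

>>> send_rows:
  steps:
    - {"dp": [50, 36, 0], "roll": 0, "jaw": 100}
    - {"dp": [100, 72, 0], "roll": 0, "jaw": 100}
    - {"dp": [150, 108, 0], "roll": 0, "jaw": 80}
    - {"dp": [200, 145, 0], "roll": 0, "jaw": 70}
    - {"dp": [250, 180, 0], "roll": 0, "jaw": 70}

```text
time_s: 0.78
tcp_pos: [0.3646, 0.4167, 0.2406]
eef_rot: [-180.0, -0.0, -14.2]
contact_force: [1.0, 0.5, 0.4]
gripper_width: 0.0642
gripper_force: 0.0
```

>>> send_rows:
  steps:
    - {"dp": [50, 36, 0], "roll": 0, "jaw": 60}
    - {"dp": [100, 72, 0], "roll": 0, "jaw": 60}
    - {"dp": [150, 108, 0], "roll": -0.02, "jaw": 60}
    - {"dp": [200, 145, 0], "roll": -0.04, "jaw": 60}
    - {"dp": [240, 175, 0], "roll": -0.056, "jaw": 60}

```text
time_s: 1.4
tcp_pos: [0.5546, 0.1879, 0.2404]
eef_rot: [180.0, 0.0, -11.0]
contact_force: [-0.3, 0.1, -0.5]
gripper_width: 0.0524
gripper_force: 0.0
```

```bash
python3 - <<'E'
from h import *
s=r.get_state(); print(s['tcp_pos'],s['eef_rot'],s['time_s'],s['gripper_width'])
c=cap('wrist','w1')
print(proj(c,[(.557,.072,.134),(.575,.165,.130)]))
E
```

```text
[0.55456391 0.1879395  0.24042961] [ 1.79991452e+02  1.02904159e-02 -1.10003059e+01] 1.4 0.05244572835451135
[[462.34911863 173.00522445]
 [346.80364984 172.32436126]]
```

View pics/w1.png

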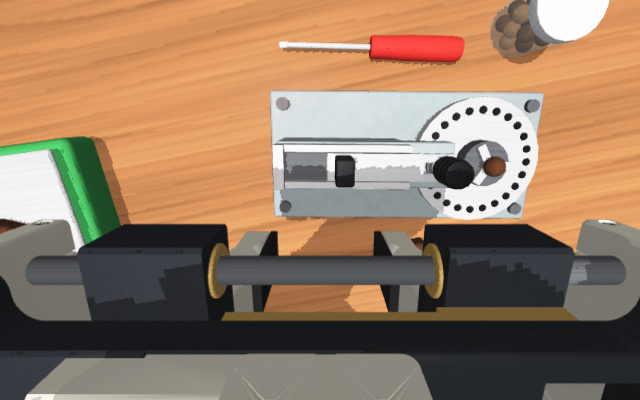

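The wrist view confirms it: the knob's top is at (461,172) against a predicted (462,173). The grip is at (346,171) against a predicted (347,172), and the bracket is parallel to the tool. I'll descend over the grip and close.

>>> send_rows:
  steps:
    - {"dp": [24.5, 18.5, 10], "roll": 0, "jaw": 60}
    - {"dp": [24.5, 18.5, 50], "roll": 0, "jaw": 60}
    - {"dp": [24.5, 18.5, 85], "roll": 0, "jaw": 55}
    - {"dp": [24.5, 18.5, 110], "roll": 0, "jaw": 50}
    - {"dp": [24.5, 18.5, 124], "roll": 0, "jaw": 50}

```text
time_s: 2.08
tcp_pos: [0.5734, 0.1668, 0.115]
eef_rot: [179.9, 0.1, -11.0]
contact_force: [-0.1, -0.2, 0.2]
gripper_width: 0.044
gripper_force: 0.0
```

>>> send_rows:
  steps:
    - {"dp": [0, 0, 0], "roll": 0, "jaw": 25}
    - {"dp": [0, 0, 0], "roll": 0, "jaw": 15}
    - {"dp": [0, 0, 0], "roll": 0, "jaw": 10}
    - {"dp": [0, 0, 0], "roll": 0, "jaw": 10}
    - {"dp": [0, 0, 0], "roll": 0, "jaw": 10}
  newtons: 15

```text
time_s: 2.7
tcp_pos: [0.5745, 0.1675, 0.1176]
eef_rot: [-179.9, -0.1, -11.0]
contact_force: [-1.5, 1.2, 6.2]
gripper_width: 0.0156
gripper_force: 15.0
```

>>> send_rows:
  steps:
    - {"dp": [0, -8, -1], "roll": 0, "jaw": 10}
    - {"dp": [0, -16, -1], "roll": 0, "jaw": 10}
    - {"dp": [0, -24, -1], "roll": 0, "jaw": 10}
    - {"dp": [0, -32, -1], "roll": 0, "jaw": 10}
    - {"dp": [0, -36, -1], "roll": 0, "jaw": 10}

```text
time_s: 3.32
tcp_pos: [0.5816, 0.2033, 0.1176]
eef_rot: [-180.0, -0.1, -11.0]
contact_force: [5.8, -3.7, -0.9]
gripper_width: 0.0161
gripper_force: 15.0
```

>>> send_rows:
  steps:
    - {"dp": [0, -2, 0], "roll": 0, "jaw": 10}
    - {"dp": [0, -4, 0], "roll": 0, "jaw": 10}
    - {"dp": [0, -5, 0], "roll": 0, "jaw": 10}
    - {"dp": [0, -5, 0], "roll": 0, "jaw": 10}

```text
time_s: 3.82
tcp_pos: [0.5824, 0.2072, 0.1176]
eef_rot: [179.9, -0.0, -11.0]
contact_force: [5.3, -5.5, 0.1]
gripper_width: 0.016
gripper_force: 15.0
```

>>> send_rows:
  steps:
    - {"dp": [0, -2, 0], "roll": 0, "jaw": 10}
    - {"dp": [0, -4, 0], "roll": 0, "jaw": 10}
    - {"dp": [0, -4, 0], "roll": 0, "jaw": 10}

```text
time_s: 4.2
tcp_pos: [0.5823, 0.2075, 0.1174]
eef_rot: [179.6, 0.1, -11.0]
contact_force: [5.0, -18.4, 2.8]
gripper_width: 0.0163
gripper_force: 15.0
```

The force rose to 18 N with no further motion, so the slide is at its end stop. I'll relax, release and rise.

>>> send_rows:
  steps:
    - {"dp": [0, 3, 0], "roll": 0, "jaw": 30}
    - {"dp": [0, 3, 0], "roll": 0, "jaw": 50}
    - {"dp": [0, 3, 0], "roll": 0, "jaw": 50}
    - {"dp": [0, 3, -30], "roll": 0, "jaw": 50}
    - {"dp": [0, 3, -70], "roll": 0, "jaw": 60}

```text
time_s: 4.82
tcp_pos: [0.5812, 0.2087, 0.1872]
eef_rot: [179.9, 0.1, -11.0]
contact_force: [-0.3, 0.8, -0.1]
gripper_width: 0.0487
gripper_force: 0.0
```

>>> send_rows:
  steps:
    - {"dp": [0, 0, -40], "roll": 0, "jaw": 60}
    - {"dp": [0, 20, -52], "roll": 0, "jaw": 60}
    - {"dp": [0, 20, -52], "roll": 0, "jaw": 60}

```text
time_s: 5.2
tcp_pos: [0.578, 0.1883, 0.2405]
eef_rot: [-179.9, -0.1, -11.0]
contact_force: [0.8, 0.6, -1.3]
gripper_width: 0.0527
gripper_force: 0.0
```

```bash
python3 - <<'E'
from h import *
from scipy.spatial.transform import Rotation as Ro
s=r.get_state(); print(s['tcp_pos'],s['eef_rot'],s['time_s'],s['gripper_width'])
c=cap('wrist','w2')
y=np.array([.191,.982,0]); k=np.array([.557,.072,0])
print(proj(c,[k+[0,0,.134],k+.135*y+[0,0,.130]]))
R=Ro.from_euler('xyz',s['eef_rot'],degrees=True).as_matrix()
print((R.T@(np.array([.557,.072,.117])-s['tcp_pos'])*1000).round(1))
E
```

```text
[0.57803207 0.18831508 0.24048411] [-1.79911506e+02 -5.15839707e-02 -1.10157968e+01] 5.2 0.05265228709897461
[[465.24016035 200.08929447]
 [304.98513913 198.93328784]]
[  1.5 118.4 123.3]
```

View pics/w2.png

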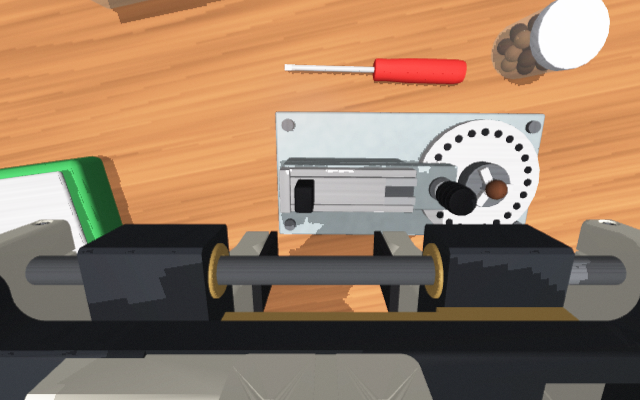

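The slide's grip sits at the end of its slot (304,196). The fork is clear of the plunger, and the knob's top is near (463,200). Now I go to the knob.

>>> send_rows:
  steps:
    - {"dp": [1, 40, 0], "roll": 0, "jaw": 60}
    - {"dp": [1.5, 85, 0], "roll": 0, "jaw": 60}
    - {"dp": [1.5, 117, 10], "roll": 0, "jaw": 60}
    - {"dp": [1.5, 117, 50], "roll": 0, "jaw": 60}
    - {"dp": [1.5, 117, 80], "roll": 0, "jaw": 60}

```text
time_s: 5.88
tcp_pos: [0.5563, 0.073, 0.157]
eef_rot: [179.9, 0.1, -11.1]
contact_force: [-0.6, -0.2, 0.5]
gripper_width: 0.0524
gripper_force: 0.0
```

>>> send_rows:
  steps:
    - {"dp": [0, 0, 20], "roll": 0, "jaw": 60}
    - {"dp": [0, 0, 41], "roll": 0, "jaw": 60}
    - {"dp": [0, 0, 41], "roll": 0, "jaw": 40}
    - {"dp": [0, 0, 41], "roll": 0, "jaw": 20}
    - {"dp": [0, 0, 41], "roll": 0, "jaw": 20}
  newtons: 40

```text
time_s: 6.5
tcp_pos: [0.5579, 0.0739, 0.1193]
eef_rot: [-180.0, -0.1, -11.0]
contact_force: [-0.6, -0.3, 0.3]
gripper_width: 0.0284
gripper_force: 0.0
```

>>> send_rows:
  steps:
    - {"dp": [0, 0, 0], "roll": 0, "jaw": 20}
    - {"dp": [0, 0, 0], "roll": 0, "jaw": 20}
    - {"dp": [0, 0, 0], "roll": 0, "jaw": 20}

```text
time_s: 6.88
tcp_pos: [0.5579, 0.0741, 0.1193]
eef_rot: [-179.9, -0.1, -11.0]
contact_force: [-1.5, 4.2, 5.6]
gripper_width: 0.024
gripper_force: 40.0
```

>>> send_rows:
  steps:
    - {"dp": [0, 0, -3], "roll": 0, "jaw": 20}
    - {"dp": [0, 0, -6], "roll": 0, "jaw": 20}
    - {"dp": [0, 0, -9], "roll": 0, "jaw": 20}
    - {"dp": [0, 0, -12], "roll": 0, "jaw": 20}
    - {"dp": [0, 0, -12], "roll": 0, "jaw": 20}

```text
time_s: 7.5
tcp_pos: [0.5578, 0.0741, 0.13]
eef_rot: [-180.0, -0.0, -11.0]
contact_force: [4.3, 3.2, -7.8]
gripper_width: 0.0241
gripper_force: 40.0
```

```bash
python3 - <<'E'
from h import *
s=r.get_state(); print(s['tcp_pos'],s['contact_force'],s['gripper_width'])
a=cap('side','s1')
b=pickle.load(open('pics/side0.pkl','rb'))
f=lambda c:cv2.resize(c['image'][180:280,225:325],(400,400),interpolation=2)
cv2.imwrite('pics/s1c.png',np.hstack([f(b),f(a)]))
E
```

```text
[0.55781407 0.0740929  0.13001331] [ 4.32089333  3.16450773 -7.79762681] 0.02407766312656594
```

View pics/s1c.png

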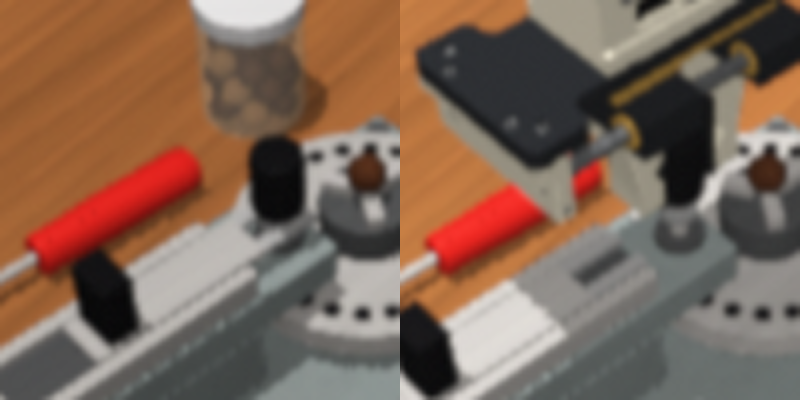

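The right half shows the knob between the fingers and raised, with bare shaft under it and the slide's grip at the far end. The 7.8 N matches the spring at about 11 mm. I'll continue to the stop.

>>> send_rows:
  steps:
    - {"dp": [0, 0, -2], "roll": 0, "jaw": 20}
    - {"dp": [0, 0, -4], "roll": 0, "jaw": 20}
    - {"dp": [0, 0, -6], "roll": 0, "jaw": 20}
    - {"dp": [0, 0, -7], "roll": 0, "jaw": 20}
    - {"dp": [0, 0, -7], "roll": 0, "jaw": 20}
  newtons: 50

```text
time_s: 8.18
tcp_pos: [0.5578, 0.0741, 0.1366]
eef_rot: [-180.0, -0.0, -11.0]
contact_force: [5.8, 4.4, -9.3]
gripper_width: 0.0238
gripper_force: 50.0
```

>>> send_rows:
  steps:
    - {"dp": [0, 0, -1], "roll": 0, "jaw": 20}
    - {"dp": [0, 0, -2], "roll": 0, "jaw": 20}
    - {"dp": [0, 0, -2], "roll": 0, "jaw": 20}
    - {"dp": [0, 0, -2], "roll": 0, "jaw": 20}

```text
time_s: 8.68
tcp_pos: [0.5577, 0.0741, 0.1375]
eef_rot: [-180.0, 0.0, -11.0]
contact_force: [8.8, 3.2, -18.5]
gripper_width: 0.0239
gripper_force: 50.0
```

The force jumped to 18.5 N at 18.2 mm of lift, so the plunger is at its upper stop. I'll hold briefly to check that it doesn't slip.

>>> send_rows:
  steps:
    - {"dp": [0, 0, 0.5], "roll": 0, "jaw": 20}
    - {"dp": [0, 0, 0.5], "roll": 0, "jaw": 20}
    - {"dp": [0, 0, 0.5], "roll": 0, "jaw": 20}
    - {"dp": [0, 0, 0.5], "roll": 0, "jaw": 20}
    - {"dp": [0, 0, 0.5], "roll": 0, "jaw": 20}

```text
time_s: 9.3
tcp_pos: [0.5577, 0.0741, 0.1375]
eef_rot: [-180.0, 0.0, -11.0]
contact_force: [8.0, 3.5, -13.4]
gripper_width: 0.0241
gripper_force: 50.0
```

```bash
python3 - <<'E'
from h import *
a=cap('side','s2'); b=pickle.load(open('pics/s1.pkl','rb'))
f=lambda c:cv2.resize(c['image'][180:280,225:325],(400,400),interpolation=2)
cv2.imwrite('pics/s2c.png',np.hstack([f(b),f(a)]))
s=r.get_state(); print(s['tcp_pos'],s['contact_force'],s['gripper_force'])
E
```

```text
[0.55771675 0.07409622 0.13746918] [  7.63060231   3.15669016 -14.02263768] 49.996238350868225
```

View pics/s2c.png

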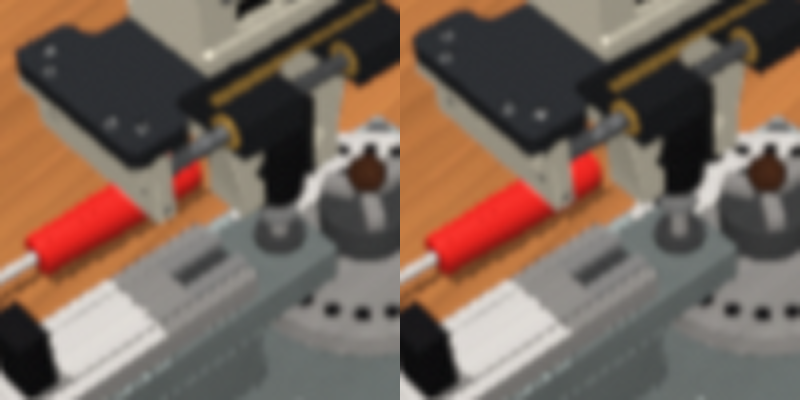

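The knob rose further with the fingers: its lower edge is about 10 px higher in the crop and more shaft shows. The pull is a steady 14 N against the stop with no slip, so I hand in.

```bash
python3 -c "
from plant import r
print(r.close_job())"
```

```text
the job is handed in; nothing more can be done
None
```

I slid the lock to its end stop, then pulled the plunger knob up to its upper stop (about 18 mm) and handed the job in while still holding it there; the block, screwdriver and jar were not touched.

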